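# Vent the bench pressure pot and hold its bayonet cap half-turned

### The arm

A 6-joint arm with a two-finger parallel gripper is mounted at the origin on the work surface. World frame = base frame: x ahead of the robot, y to its left, z up, the work surface at z = 0. Lengths are in m, angles in rad, forces in N, time in s.
With the tool pointing down it reaches from about 0.3 to 0.85 m from the base axis. Payload 4.2 kg.
Tool frame: the origin (TCP) lies on the centre line of the jaws, within the pads' length; the fingertips stand 17 mm ahead of it and the grasp point (between the pads) lies 2 mm behind it; z points along the fingers, y is the line along which they close (so a half turn about z gives the same grasp; the last joint's range is limited). The gripper opens to 91 mm and grips with 3 to 60 N. Pads are 32 mm wide; open, the fingers measure 118 mm over their backs; the gripper's body (76 mm by 178 mm) begins 60 mm behind the grasp point.
Start: joints at [1.103, 0.32, 1.565, -0, 1.257, -0.02], TCP at [0.249, 0.518, 0.231] pointing down, gripper open.
Joint ranges: [-3.11, 3.11], [-0.84, 2.01], [0.21, 2.61], [-1.34, 4.49], [0.05, 2.63], [-2.56, 2.56]. Speed limits (rad/s): [2.57, 2.57, 3.14, 3.14, 3.14, 3.14].

### API

Orientations are given as a rotation vector (axis times angle).
In Python, from station import r, get_image, workorder, models gives the robot as it stands.
- The arm moves only by the shell command python3 -m creep 'ROWS' [FORCE]. ROWS is a JSON object of lists of equal length, an entry for each row: "claw": the opening, from -1 (shut) to 1 (fully open); "linear": the shift along the tool's x, y, z in m, a list of three; "angular": the turn, a rotation vector about the tool's x, y, z in rad, a list of three. In form: {"claw": [claw, ...], "linear": [[dx, dy, dz], ...], "angular": [[ax, ay, az], ...]}. A call has 1 to 20 rows; each row shifts and turns the commanded pose from where the row before left it, along the tool's axes as they then stand; what a row does not reach is not made up. A row lasts 1/10 s, in which the tool goes at most 50 mm and 8.59 degrees, less where a joint would pass 70% of its speed; a pose out of reach is approached as far as the arm can. A call with a gripper value outside its range is refused whole. The fingers move at their own pace and stop on an object; FORCE is the grip in N (left out, the last holds). Time passes only in rows, so rows that do not move let the fingers close. It gives the time, the measured TCP pose, the force, the opening and the grip force at its end, in the units of the state.
- r.read_state(): the state, without advancing time (a new reading comes with each control period).
- get_image(name): name is "scene" or "side" or "wrist"; returns a dict with "frame" (480x640x3 uint8, red, green, blue), "z_map" (480x640 float32, m along the optical axis (not along the pixel's ray), 0 where there is no reading), "camera_matrix" (3x3 intrinsics, pixels), "R" (3x3) and "t" (3): a world point X has camera coordinates R X + t. Camera axes: x right, y down, z forward; pixel columns grow to the right and rows downward; lengths in m; the calibration is good to about 2 mm. A picture is of the moment at which its call begins.
- workorder.job_done(): hands the job in; it is judged then, once.
Trained networks look in a picture, given as the dict that the camera call returned (one of the last four; its "shot" number tells which), for a name from the list of things; names that differ only in an ending like _2 or _b are one class to them, and where a whole thing is asked for, a point or a joint stands for the part that bears it (a point fixed in the world has none). Each returns a list of dicts, best first, with "conf" (0 to 1); they miss things now and then, are a little off and sometimes report something else, mostly with a low value. They report only what shows in the picture. A call takes as long as a camera call. They do not tell look-alikes from the thing itself.
- models.boxes_of(thing, picture): "xyz" ([x, y, z] in m, in the coordinates of the camera as it stood for that picture, good to about 4 mm: the middle of the surface that is visible of it).
The state is a dict: "time_s": time; "joint_positions": joint angles; "joint_velocities": joint speeds; "joint_efforts": joint torques, N m; "ee_pos": TCP position; "ee_rot": TCP orientation; "contact_force": force on the tool from outside, world axes, zero at the start; "wrist_torque": the same for the moment, N m; "finger_gap": finger opening in m; "gripper_force": force on a finger pad.
Only numpy, scipy, OpenCV 4.12 (cv2) and the standard library are available. Lean on these libraries where they do the work, as an engineer would, in place of code of your own. Each camera call takes 0.05 s, during which the arm holds its last target. There are 200 camera calls.

### The job

First press the pressure pot's bleed pedal right down to its stop for about half a second and let it spring up again. Then take the loose bayonet cap, set its lugs through the two slots of the pot's collar, push it down and turn it clockwise (seen from above) half way to its lock, an eighth of a turn (45 degrees), without ever turning it on into the click. Finish while holding it there, with the gripper still closed on the cap's bar; leave the jar, hammer and spanner alone.

Things in the scene. Friction and masses are not known exactly. Their poses are not given: they have to be found in the camera images.
- pot: Green round pressure pot, 120 mm across, 122 mm high, with a plain steel collar (92 mm across outside) on top, fixed on a dark steel base plate 320 x 140 x 10 mm with its pedal. Origin: on the pot's axis at bench height; z up; its -x points from the pot to the pedal.
- collar (a point): Middle of the collar's top face, 122 mm above the pot's origin. Lip 7 mm thick with a 59 mm round opening and, at the pot's +x and -x, two slots 17 mm wide, reaching out to 77 mm across, that let the cap's lugs through. Below the lip the lugs turn clockwise (from above) from 0 at the slots to the end stop just short of 90 degrees; anticlockwise is blocked after a few degrees.
- seal (a point): Top of the sprung rubber seal plate inside the collar: 113 mm above the pot's origin at rest. It pushes up with 3 N there and 400 N/m further down. The cap's underside must be pushed below 109 mm before it can turn; at 102 mm the flange meets the collar. A turned cap let go rises until its lugs meet the lip.
- slot_ear (a point): Outer top edge of the square steel ear beside the +x slot (a second is at -x): 18 mm wide, top 120 mm above the pot's origin, out to 61 mm from the axis. The ears show where the bar must point to enter.
- lock_ear (a point): Outer end of the round brass detent housing (12 mm thick) at the pot's -y, 62 mm from the axis, 108 mm up; another at +y. They show where the bar points when locked, nearly 90 degrees on. The click is first felt at about 62 degrees and is past by 85.
- cap: Loose aluminium bayonet cap, about 0.2 kg, upright on the bench. Origin: centre of its underside; z up. Skirt 52 mm across from 0 to 20 mm high, flange 80 mm across from 20 to 26 mm. Two steel lugs on the skirt at +x and -x, under the ends of the grip bar: 10 mm wide, 6 mm high from the underside, 70 mm across the tips. A half turn makes no difference.
- cap_bar (a point): Middle of the upright grip bar on the cap, 44 mm above the cap's underside: 58 mm long along the cap's x, 12 mm thick in y, from 26 to 62 mm high. The cap goes in with the bar in line with the pot's x, then turns clockwise from above.
- pedal (a joint): Angle of the steel bleed pedal with black rubber pad in front of the pot: 0 up (at rest), 0.26 rad fully down at its stop. It springs back. The force at the pad's middle is about 4 N to start and 13 N at the stop.
- pedal_pad (a point): Middle of the pad's top, moving with the pedal; at rest 59 mm above the bench and 157 mm from the pot's axis, to its -x. Pad 60 mm long, 56 mm wide, sloping up away from the pot by 0.30 rad at rest. The hinge runs along the pot's y, 78 mm from the axis to -x, 28 mm above the bench; at the stop the pad's middle is about 21 mm lower.
- jar: Bystander: closed glass jar with steel lid, 64 mm across, 85 mm high; origin under its centre.
- hammer: Bystander: hammer lying on the bench to the side of the work, along its x.
- spanner: Bystander: steel spanner lying on the bench to the side of the work, along its x.
There are look-alikes about, which are no part of the job. Leave any green or turquoise look-alike of the cap alone.

How it is judged:
On the way, in this order (a step that is already met when the one before it is completed fails the run):
1. the bleed pedal is pressed to its stop by the gripper (value of joint pedal above 0.23 rad and contact force between the fingers and pot above 1 N), for 0.2 s.
2. the cap is down in the collar, its lugs below the lip (horizontal distance between cap and pot below 0.007 m and z of cap in the frame of pot below 0.1115 m), for 0.1 s.
At the end, for the whole second after the job is handed in: Cap within 7 mm of the collar axis, upright within 7 degrees, underside 98 to 111.5 mm above the pot's origin (lugs below the lip), turned 33.5 to 56.5 degrees clockwise from the slots, at rest, gripped by the fingers with over 3 N; pedal back up (below 0.06 rad) (all of step 2 and z of cap in the frame of pot above 0.098 m and angle between cap's own z axis and vertical below 0.12 rad and angle between the x axis of cap and the x axis of pot, either way round between 0.585 and 0.985 rad and contact force between the fingers and cap above 3 N and linear speed of cap below 0.02 m/s and angular speed of cap below 0.15 rad/s and value of joint pedal below 0.06 rad); the arm keeps its last pose, push and grip.
It fails at once if the cap is turned on into its lock (more than 69 degrees) (horizontal distance between cap and pot below 0.007 m and z of cap in the frame of pot below 0.1115 m and angle between the x axis of cap and the x axis of pot, either way round above 1.2 rad).
It fails at once if the glass jar is disturbed (moved more than 30 mm) (distance of jar from where it was at the start of the episode above 0.03 m).
It fails at once if the hammer is disturbed (moved more than 30 mm) (distance of hammer from where it was at the start of the episode above 0.03 m).
It fails at once if the spanner is disturbed (moved more than 30 mm) (distance of spanner from where it was at the start of the episode above 0.03 m).
It also fails if it takes over 64 s, if anything falls off the work surface, if the arm or the gripper's body presses on something with over 40 N, if the wrist force passes 120 N, or if a joint passes its speed limit or range.

## Working session

There is one attempt and no reset: what is moved stays moved. The work goes in short steps, Python scripts to look and compute and a shell command to move; the robot and the scene stay as the last step left them, time stands still between calls to the robot, and variables do not carry over. Pictures are saved under pics/ and viewed, at most 10 in all, crops included, and the job is handed in when it is done.

```bash
mkdir -p pics; ls; cat > h.py <<'E'
import numpy as np, cv2
from station import r, get_image, workorder, models
def towld(p,c): return p['R'].T@(np.asarray(c)-p['t'])
def proj(p,X):
    c=p['camera_matrix']@(p['R']@np.asarray(X)+p['t']); return c[:2]/c[2]
def cloud(p):
    z=p['z_map']; K=p['camera_matrix']; v,u=np.mgrid[:480,:640]
    c=np.stack([(u-K[0,2])/K[0,0]*z,(v-K[1,2])/K[1,1]*z,z],-1)
    return (c-p['t'])@p['R']
def save(p,n): cv2.imwrite('pics/'+n,p['frame'][:,:,::-1])
E
python3 - <<'E'
from h import *
np.set_printoptions(precision=3,suppress=True)
for n in('scene','side','wrist'):
    p=get_image(n); save(p,n+'1.png')
    print(n)
    for t in('pot','cap','cap_bar','slot_ear','lock_ear','pedal_pad','jar','hammer','spanner'):
        for d in models.boxes_of(t,p):
            X=towld(p,d['xyz']); print(t,round(d['conf'],2),X,proj(p,X).round())
print(r.read_state())
E
```

```text
pics
scene
pot 0.79 [0.614 0.093 0.051] [348. 264.]
cap 0.97 [ 0.599 -0.14   0.024] [281. 226.]
cap 0.92 [ 0.685 -0.299  0.022] [216. 219.]
cap 0.85 [ 0.575 -0.259  0.024] [255. 203.]
cap_bar 0.7 [ 0.598 -0.138  0.025] [281. 226.]
cap_bar 0.67 [ 0.684 -0.301  0.022] [216. 218.]
cap_bar 0.64 [ 0.575 -0.265  0.024] [253. 202.]
slot_ear 0.92 [0.619 0.093 0.054] [346. 265.]
lock_ear 0.83 [0.617 0.09  0.055] [346. 263.]
lock_ear 0.28 [0.477 0.056 0.056] [368. 225.]
pedal_pad 0.83 [0.478 0.06  0.056] [369. 226.]
jar 0.91 [0.509 0.272 0.061] [436. 271.]
hammer 0.69 [ 0.643 -0.462  0.019] [189. 187.]
spanner 0.7 [0.599 0.483 0.008] [499. 360.]
side
pot 0.86 [0.535 0.039 0.02 ] [301. 257.]
pot 0.61 [0.622 0.079 0.107] [318. 204.]
cap 0.96 [ 0.671 -0.318  0.025] [462. 320.]
cap 0.93 [ 0.564 -0.271  0.026] [410. 335.]
cap 0.76 [ 0.584 -0.162  0.024] [378. 297.]
cap_bar 0.58 [ 0.673 -0.32   0.027] [463. 320.]
cap_bar 0.57 [ 0.575 -0.16   0.027] [374. 297.]
slot_ear 0.62 [0.478 0.046 0.049] [279. 259.]
slot_ear 0.57 [0.531 0.037 0.021] [300. 258.]
lock_ear 0.91 [0.534 0.036 0.023] [302. 257.]
pedal_pad 0.6 [0.481 0.051 0.054] [279. 256.]
jar 0.65 [0.481 0.245 0.055] [231. 211.]
hammer 0.92 [ 0.633 -0.477  0.025] [520. 387.]
spanner 0.83 [0.589 0.475 0.005] [222. 167.]
wrist
{'time_s': 1.5, 'joint_positions': array([ 1.103,  0.32 ,  1.565,  0.   ,  1.257, -0.02 ]), 'joint_velocities': array([-0.001, -0.002, -0.001,  0.002, -0.   ,  0.001]), 'joint_efforts': array([ -0.001, -41.234, -23.223,   0.073,   0.038,  -0.   ]), 'ee_pos': array([0.249, 0.518, 0.231]), 'ee_rot': array([-0.698, -3.063, -0.   ]), 'contact_force': array([0.729, 0.452, 0.876]), 'wrist_torque': array([ 0.006,  0.008, -0.057]), 'gripper_force': 0.0, 'finger_gap': 0.09111239119467517}
```

View pics/scene1.png

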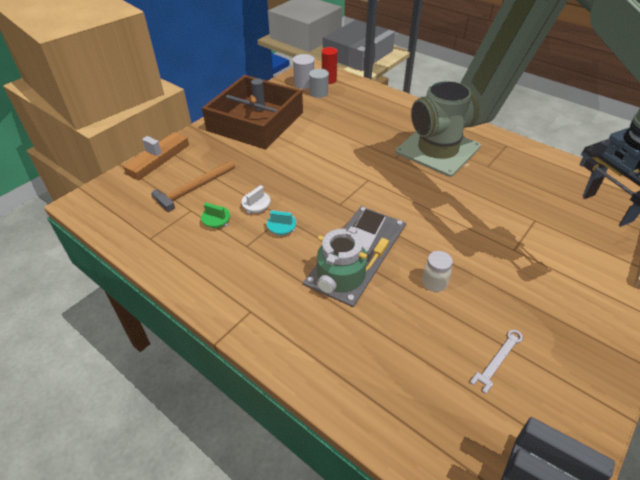

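View pics/side1.png

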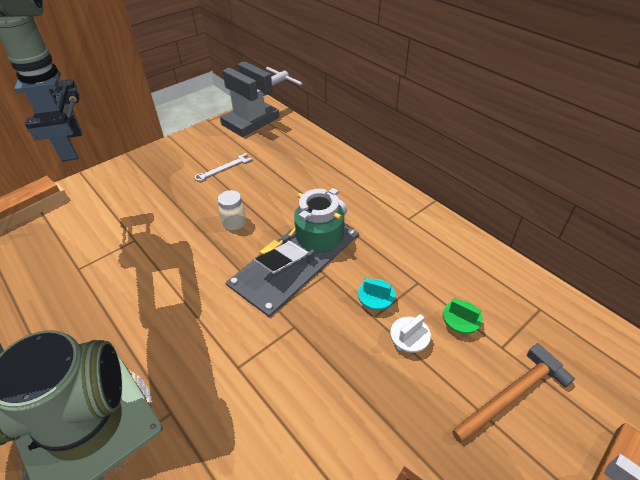

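Scene shows three cap-like things: turquoise at (281,222), green at (216,216), and bare aluminium at (256,201); side view has them at (376,294), (463,316), (410,335). The aluminium one is the cap; pot at (343,260), pedal pad black at (370,222).

```bash
cat > m.py <<'E'
from h import *
np.set_printoptions(precision=4,suppress=True)
ims=[]
for n in('scene','side'):
    p=get_image(n); W=cloud(p); ok=p['z_map']>0
    def sel(c,rad,z0,z1): 
        m=ok&(np.hypot(W[...,0]-c[0],W[...,1]-c[1])<rad)&(W[...,2]>z0)&(W[...,2]<z1); return W[m]
    print(n)
    f=sel((.57,-.265),.05,.015,.035); b=sel((.57,-.265),.05,.042,.068)
    print(' cap flange c',(f[:,:2].max(0)+f[:,:2].min(0))/2,'bar',len(b),b.min(0),b.max(0))
    q=cv2.minAreaRect(b[:,:2].astype(np.float32)*1000); print(' barrect mm',q, 'pts',cv2.boxPoints(q).ravel())
    print(' flange z',np.median(f[:,2]), 'bartop',np.percentile(b[:,2],95))
    t=sel((.62,.08),.09,.112,.135); print(' collar',len(t),np.percentile(t[:,2],[5,50,95]))
    top=t[t[:,2]>np.median(t[:,2])-.004]
    q=cv2.minEnclosingCircle(top[:,:2].astype(np.float32)*1000); print(' enc',q, (top[:,:2].max(0)+top[:,:2].min(0))/2)
    pl=sel((.57,.07),.22,.006,.016); q=cv2.minAreaRect(pl[:,:2].astype(np.float32)*1000); print(' plate',q)
    K=p['frame']; 
    u,v=proj(p,[.57,-.265,.03]).astype(int); a=cv2.resize(K[v-30:v+30,u-40:u+40],(400,300),interpolation=cv2.INTER_CUBIC)
    u,v=proj(p,[.57,.07,.08]).astype(int); c=cv2.resize(K[v-60:v+60,u-80:u+80],(400,300),interpolation=cv2.INTER_CUBIC)
    ims.append(np.hstack([a,c]))
cv2.imwrite('pics/crop1.png',np.vstack(ims)[:,:,::-1])
E
python3 m.py
```

```text
scene
 cap flange c [ 0.5672 -0.267 ] bar 150 [ 0.5389 -0.275   0.0424] [ 0.6008 -0.2565  0.0648]
 barrect mm ((569.83056640625, -265.0598449707031), (18.308124542236328, 61.751991271972656), 87.66046905517578) pts [ 538.6066 -272.9459  600.3072 -275.4667  601.0545 -257.1738  539.3539
 -254.653 ]
 flange z 0.025129212129466727 bartop 0.0626012107410465
 collar 915 [0.1125 0.1195 0.1232]
 enc ((619.3297729492188, 74.71172332763672), 61.83310317993164) [0.6193 0.073 ]
 plate ((519.1829833984375, 136.43551635742188), (323.5087890625, 290.70684814453125), 9.165387153625488)
side
 cap flange c [ 0.5678 -0.2678] bar 250 [ 0.5378 -0.2751  0.0421] [ 0.5945 -0.2613  0.0636]
 barrect mm ((566.1881103515625, -268.1779479980469), (13.135136604309082, 56.83060073852539), 88.85302734375) pts [ 537.647  -274.1754  594.4662 -275.313   594.7292 -262.1805  537.91
 -261.0429]
 flange z 0.024545768177202214 bartop 0.06229431643983564
 collar 758 [0.1125 0.1189 0.1221]
 enc ((619.736328125, 75.53404235839844), 61.662315368652344) [0.6202 0.0748]
 plate ((519.96630859375, 127.5789566040039), (320.7860412597656, 279.18389892578125), 9.273541450500488)
```

View pics/crop1.png

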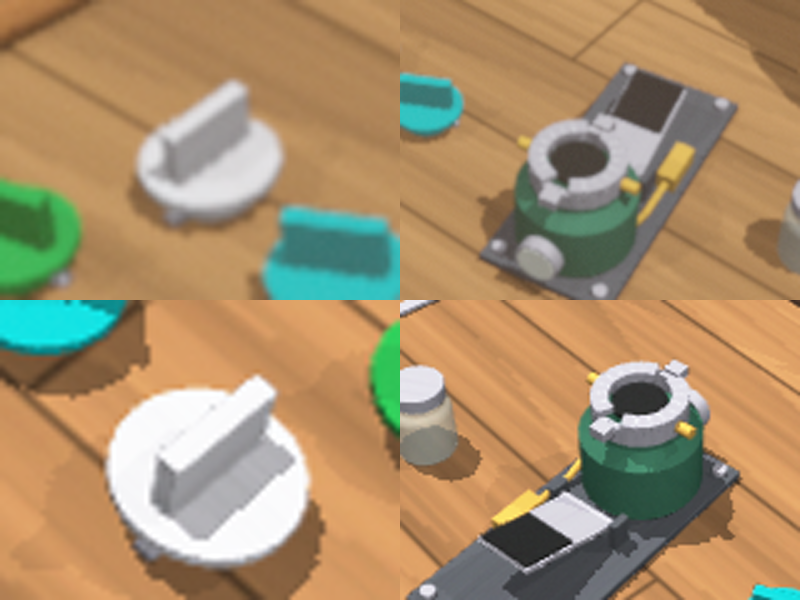

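```bash
cat > go.py <<'E'
# usage: go.py x y z psi_deg -> tool-frame shift and turn (turn after shift)
import sys; from h import *
from scipy.spatial.transform import Rotation as Ro
s=r.read_state(); R=Ro.from_rotvec(s['ee_rot']).as_matrix()
psi=np.degrees(np.arctan2(R[1,1],R[0,1]))
x=[float(a) for a in sys.argv[1:5]]
d=R.T@(np.array(x[:3])-s['ee_pos']); print('shift',d.round(4),'turn about tool z',round(-np.radians(x[3]-psi),4),'psi',psi.round(2),'pos',s['ee_pos'].round(4),'t',s['time_s'],'F',s['contact_force'].round(1),'gap',round(s['finger_gap'],4),'grip',s['gripper_force'],'tilt',R[:,2].round(4))
E
python3 -m creep '{"claw":[-1,-1,-1,-1,-1,-1,-1,-1,-1,-1,-1,-1,-1,-1,-1,-1,-1,-1,-1],"linear":[[-0.0284,-0.0235,0],[-0.0284,-0.0235,0],[-0.0284,-0.0235,0],[-0.0284,-0.0235,0],[-0.0284,-0.0235,0],[-0.0284,-0.0235,0],[-0.0284,-0.0235,0],[-0.0284,-0.0235,0],[-0.0284,-0.0235,0],[-0.0284,-0.0235,0],[-0.0284,-0.0235,0],[-0.0284,-0.0235,0],[-0.0284,-0.0235,0],[-0.0284,-0.0235,0],[0,0,0],[0,0,0],[0,0,0],[0,0,0],[0,0,0]],"angular":[[0,0,0],[0,0,0],[0,0,0],[0,0,0],[0,0,0],[0,0,0],[0,0,0],[0,0,0],[0,0,0],[0,0,0],[0,0,0],[0,0,0],[0,0,0],[0,0,0],[0,0,-0.122],[0,0,-0.122],[0,0,-0.122],[0,0,-0.122],[0,0,-0.122]]}' 30
python3 go.py 0.465 0.05 0.1 99.2; python3 - <<'E'
from h import *
p=get_image('wrist'); save(p,'wrist2.png')
for t in('slot_ear','lock_ear','pedal_pad','collar','pot'):
    for d in models.boxes_of(t,p):
        X=towld(p,d['xyz']); print(t,round(d['conf'],2),X.round(3),proj(p,X).round())
E
```

```text
time_s: 3.5
ee_pos: [0.4649, 0.0495, 0.231]
ee_rot: [-0.262, 3.13, 0.0]
contact_force: [0.6, 1.1, 0.9]
finger_gap: 0.0002
gripper_force: 0.0
shift [-1.00e-04  4.00e-04  1.31e-01] turn about tool z 0.0065 psi 99.57 pos [0.4649 0.0495 0.231 ] t 3.5 F [0.6 1.1 0.9] gap 0.0002 grip 0.0 tilt [ 2.e-04  1.e-04 -1.e+00]
slot_ear 0.79 [0.439 0.05  0.01 ] [324. 193.]
lock_ear 0.79 [0.444 0.053 0.012] [326. 198.]
pedal_pad 0.9 [0.469 0.052 0.061] [321. 230.]
collar 0.74 [0.442 0.049 0.013] [323. 195.]
pot 0.69 [0.44  0.047 0.008] [321. 193.]
```

View pics/wrist2.png

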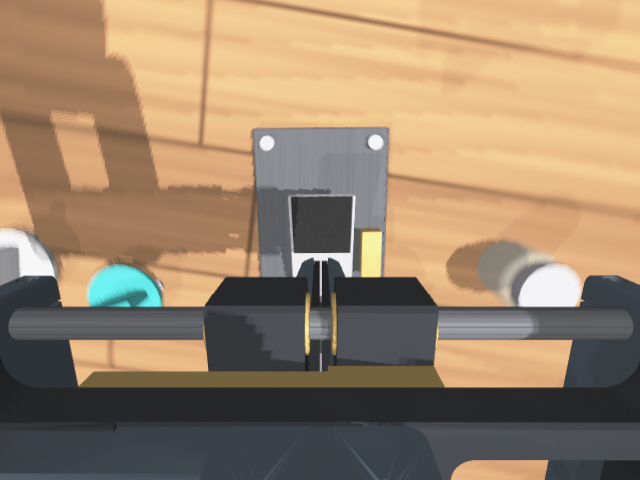

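Wrist view: pad centre at (322,224), jaws closed above it, yellow thing beside at (371,253), clear of the fingers. Pressing now.

```bash
python3 -m creep '{"claw":[-1,-1,-1,-1,-1,-1,-1,-1,-1,-1,-1,-1],"linear":[[0,0,0.035],[0,0,0.035],[0,0,0.035],[0,0,0.035],[0,0,0.004],[0,0,0.004],[0,0,0.004],[0,0,0.004],[0,0,0.004],[0,0,0.004],[0,0,0.004],[0,0,0]],"angular":[[0,0,0],[0,0,0],[0,0,0],[0,0,0],[0,0,0],[0,0,0],[0,0,0],[0,0,0],[0,0,0],[0,0,0],[0,0,0],[0,0,0]]}'
```

```text
time_s: 5.0
ee_pos: [0.4637, 0.0493, 0.0634]
ee_rot: [0.254, -3.129, 0.0]
contact_force: [-3.9, -2.2, 7.8]
finger_gap: 0.0005
gripper_force: 3.6
```

```bash
python3 -m creep '{"claw":[-1,-1,-1,-1],"linear":[[0,0,0.004],[0,0,0.003],[0,0,0.003],[0,0,0]],"angular":[[0,0,0],[0,0,0],[0,0,0],[0,0,0]]}'
```

```text
time_s: 5.4
ee_pos: [0.463, 0.0493, 0.0546]
ee_rot: [0.255, -3.128, 0.001]
contact_force: [-7.2, -1.9, 18.3]
finger_gap: 0.0003
gripper_force: 8.6
```

```bash
python3 -m creep '{"claw":[-1,-1,-1],"linear":[[0,0,0.002],[0,0,0.002],[0,0,0]],"angular":[[0,0,0],[0,0,0],[0,0,0]]}'; python3 - <<'E'
from h import *
p=get_image('wrist'); W=cloud(p)
m=(p['z_map']>0)&(W[...,2]>.02)&(W[...,2]<.1)&(W[...,0]<.462)&(W[...,0]>.40)&(abs(W[...,1]-.048)<.025)
q=W[m]; print(len(q)); 
A=np.c_[q[:,:2]-[.465,.0494],np.ones(len(q))]; print(np.linalg.lstsq(A,q[:,2],rcond=None)[0])
E
```

```text
time_s: 5.7
ee_pos: [0.463, 0.0493, 0.0537]
ee_rot: [0.255, -3.128, 0.001]
contact_force: [-15.1, -1.7, 47.4]
finger_gap: 0.0005
gripper_force: 23.2
6001
[0.73650358 0.11330724 0.06143193]
```

```bash
python3 -m creep '{"claw":[-1,-1,-1,-1,-1,-1,-1,-1,0,0.5,0.5,0.5,0.5,0.5,0.5],"linear":[[0,0,0],[0,0,0],[0,0,-0.04],[0,0,-0.04],[0,0,-0.04],[0,0,-0.04],[0,0,-0.04],[0,0,-0.04],[-0.04,0,0],[-0.04,0,0],[-0.04,0,0],[-0.04,0,0],[-0.04,0,0],[-0.04,0,0],[0,0,0]],"angular":[[0,0,0],[0,0,0],[0,0,0],[0,0,0],[0,0,0],[0,0,0],[0,0,0],[0,0,0],[0,0,0],[0,0,0],[0,0,0],[0,0,0],[0,0,0],[0,0,0],[0,0,0]]}'
cat > pot.py <<'E'
from h import *
np.set_printoptions(precision=4,suppress=True)
p=get_image('wrist'); save(p,'wrist3.png'); W=cloud(p); ok=p['z_map']>0
s=r.read_state(); print(s['ee_pos'],s['joint_positions'])
for t in('slot_ear','lock_ear','pedal_pad','collar','pot'):
    for d in models.boxes_of(t,p):
        X=towld(p,d['xyz']); print(t,round(d['conf'],2),X,proj(p,X).round())
d=np.hypot(W[...,0]-.62,W[...,1]-.075)
m=ok&(d<.08)&(W[...,2]>.115)&(W[...,2]<.130); q=W[m]; print('n',len(q),np.median(q[:,2]))
c=np.array([.62,.0745])
from scipy.optimize import least_squares
for i in range(4):
    rr=np.hypot(*(q[:,:2]-c).T); a=np.arctan2(q[:,1]-c[1],q[:,0]-c[0])
    e=rr>.048; ax=np.angle(np.mean(np.exp(2j*a[e])))/2     # ears
    # inner/outer edge fit: per-angle max radius away from the ears
    P=[]
    for b in np.arange(-180,180,6):
        k=(abs((np.degrees(a)-b+180)%360-180)<3)
        off=abs((b-np.degrees(ax)+90)%180-90)
        if k.sum()>5 and off>25: P.append(q[k][np.argmax(rr[k]),:2])
    P=np.array(P); f=least_squares(lambda v:np.hypot(P[:,0]-v[0],P[:,1]-v[1])-v[2],[*c,.046],loss='soft_l1',f_scale=.001)
    c=f.x[:2]
    print('centre',f.x,'ears yaw',np.degrees(ax),len(P))
for sgn in(1,-1):
    k=(rr>.048)&(np.cos(a-ax)*sgn>0); print('ear',k.sum(),q[k].mean(0),rr[k].max())
m=ok&(W[...,2]>.035)&(W[...,2]<.08)&(W[...,0]<.5)&(W[...,0]>.41)&(abs(W[...,1]-.05)<.04); print('pad',m.sum(), cv2.minAreaRect(W[m][:,:2].astype(np.float32)*1000) if m.sum() else '')
E
python3 pot.py
```

```text
time_s: 7.25
ee_pos: [0.7057, 0.0891, 0.2861]
ee_rot: [-0.255, 3.131, 0.0]
contact_force: [-0.1, -0.3, -0.5]
finger_gap: 0.0539
gripper_force: 0.0
[0.7033 0.0886 0.2869] [ 0.1091  0.5204  1.1056  0.0001  1.517  -1.624 ]
slot_ear 0.76 [0.5932 0.0754 0.0781] [325. 103.]
lock_ear 0.91 [0.5931 0.0784 0.0828] [328. 103.]
collar 0.98 [0.5917 0.0777 0.0796] [327. 102.]
pot 0.96 [0.5943 0.0731 0.0797] [322. 104.]
pot 0.69 [0.6501 0.4697 0.0059] [626. 213.]
pot 0.34 [0.5181 0.0614 0.0402] [323.  28.]
n 6365 0.12264338496812151
centre [0.6206 0.0767 0.0462] ears yaw 9.963362159729977 44
centre [0.6206 0.0766 0.0462] ears yaw 9.415396291680198 44
centre [0.6206 0.0767 0.0462] ears yaw 9.413126955922577 44
centre [0.6206 0.0767 0.0462] ears yaw 9.41378020873087 44
ear 325 [0.6669 0.0855 0.1202] 0.06167180348712968
ear 416 [0.5731 0.0688 0.1203] 0.06160215400475393
pad 320 ((496.0323181152344, 61.16509246826172), (8.769148826599121, 53.186676025390625), 1.1091970205307007)
```

View pics/wrist3.png

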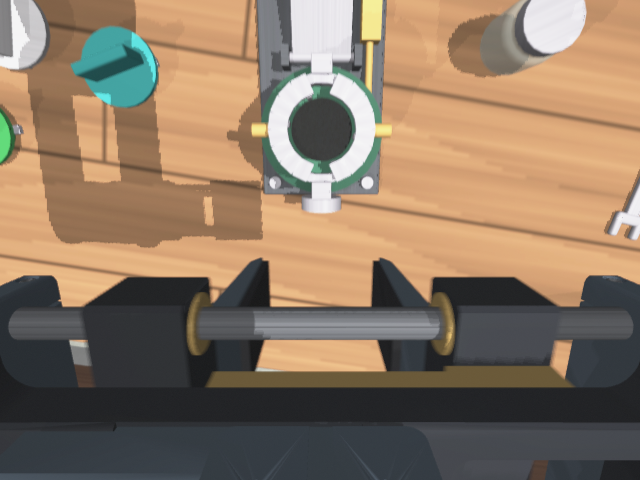

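Wrist view: collar centred at (322,128), square ears (322,63)/(322,187), brass ears (258,130)/(385,130). Next, over to the aluminium cap for a close look.

```bash
python3 -m creep '{"claw":[0,0,0,0,0,0,0,0,0,0,0,0,0],"linear":[[0.0124,-0.038,0.004],[0.0124,-0.038,0.004],[0.0124,-0.038,0.004],[0.0124,-0.038,0.004],[0.0124,-0.038,0.004],[0.0124,-0.038,0.004],[0.0124,-0.038,0.004],[0.0124,-0.038,0.004],[0.0124,-0.038,0.004],[0,0,0],[0,0,0],[0,0,0],[0,0,0]],"angular":[[0,0,0],[0,0,0],[0,0,0],[0,0,0],[0,0,0],[0,0,0],[0,0,0],[0,0,0],[0,0,0],[0,0,0.1],[0,0,0.1],[0,0,0],[0,0,0]]}'
cat > cap.py <<'E'
from h import *
np.set_printoptions(precision=4,suppress=True)
p=get_image('wrist'); save(p,'wrist4.png'); W=cloud(p); ok=p['z_map']>0
for t in('cap',):
    for d in models.boxes_of(t,p):
        X=towld(p,d['xyz']); print(t,round(d['conf'],2),X,proj(p,X).round())
d=np.hypot(W[...,0]-.567,W[...,1]+.267)
b=W[ok&(d<.05)&(W[...,2]>.056)&(W[...,2]<.07)]; print('bar',len(b),np.median(b[:,2]),cv2.minAreaRect(b[:,:2].astype(np.float32)*1000))
f=W[ok&(d<.055)&(W[...,2]>.018)&(W[...,2]<.031)]; print('fl',len(f),cv2.minEnclosingCircle(f[:,:2].astype(np.float32)*1000),np.median(f[:,2]))
E
python3 cap.py; python3 go.py .568 -.267 .048 88
```

```text
time_s: 8.85
ee_pos: [0.6464, -0.2669, 0.2538]
ee_rot: [0.056, 3.14, -0.001]
contact_force: [-0.3, 1.0, 0.6]
finger_gap: 0.0456
gripper_force: 0.0
cap 0.9 [ 0.5671 -0.2707  0.022 ] [313. 140.]
cap 0.65 [ 0.6767 -0.3063  0.0266] [286. 243.]
cap 0.57 [ 0.5883 -0.1532  0.0292] [426. 157.]
bar 798 0.06284827349831099 ((568.0552368164062, -266.016357421875), (11.996274948120117, 57.737430572509766), 89.52850341796875)
fl 3917 ((567.859619140625, -265.9024353027344), 39.94267272949219) 0.027034314327266842
shift [ 0.0788 -0.003   0.2055] turn about tool z -0.001 psi 87.94 pos [ 0.6467 -0.2667  0.2536] t 8.95 F [-0.1 -0.2  0.7] gap 0.0457 grip 0.0 tilt [ 7.e-04 -2.e-04 -1.e+00]
```

View pics/wrist4.png

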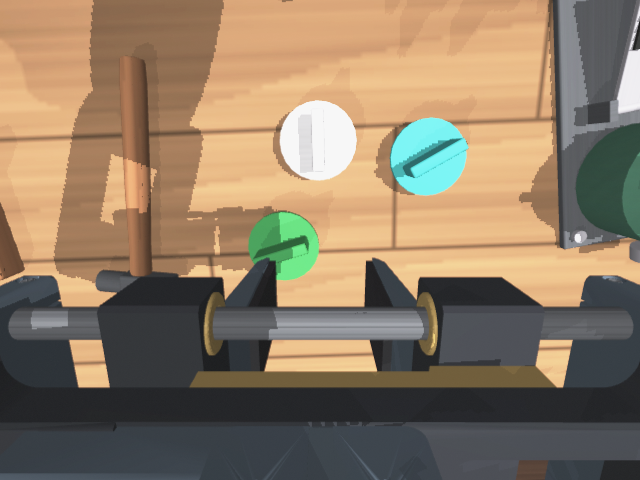

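Wrist view: aluminium cap at (318,140) with upright bar, turquoise (428,157) and green (284,246) clear of the jaw path. Grasping.

```bash
python3 -m creep '{"claw":[0,0,0,0,0,0,0,0,0,0,0],"linear":[[0.0394,-0.001,0],[0.0394,-0.001,0],[0,0,0],[0,0,0.035],[0,0,0.035],[0,0,0.035],[0,0,0.035],[0,0,0.035],[0,0,0.0155],[0,0,0.015],[0,0,0]],"angular":[[0,0,-0.027],[0,0,0],[0,0,0],[0,0,0],[0,0,0],[0,0,0],[0,0,0],[0,0,0],[0,0,0],[0,0,0],[0,0,0]]}'; python3 -m creep '{"claw":[-1,-1,-1,-1,-1],"linear":[[0,0,0],[0,0,0],[0,0,0],[0,0,0],[0,0,0]],"angular":[[0,0,0],[0,0,0],[0,0,0],[0,0,0],[0,0,0]]}' 45;python3 go.py .62 .076 .22 99.6
```

```text
time_s: 10.05
ee_pos: [0.5674, -0.2663, 0.0453]
ee_rot: [-0.015, -3.138, -0.003]
contact_force: [-0.6, -1.3, 0.0]
finger_gap: 0.0459
gripper_force: 0.0
time_s: 10.55
ee_pos: [0.5683, -0.2672, 0.0481]
ee_rot: [0.017, 3.14, -0.0]
contact_force: [-0.4, 0.8, 3.4]
finger_gap: 0.012
gripper_force: 45.0
shift [-0.0481  0.3438 -0.1719] turn about tool z -0.1784 psi 89.38 pos [ 0.5683 -0.2672  0.0481] t 10.55 F [-0.4  0.8  3.4] gap 0.012 grip 45.00018775463104 tilt [ 1.e-03 -1.e-04 -1.e+00]
```

```bash
python3 -m creep '{"claw":[-1,-1,-1,-1,-1,-1,-1,-1,-1,-1,-1,-1,-1,-1,-1,-1,-1,-1],"linear":[[0,0,-0.0344],[0,0,-0.0344],[0,0,-0.0344],[0,0,-0.0344],[0,0,-0.0344],[-0.0053,0.0382,0],[-0.0053,0.0382,0],[-0.0053,0.0382,0],[-0.0053,0.0382,0],[-0.0053,0.0382,0],[-0.0053,0.0382,0],[-0.0053,0.0382,0],[-0.0053,0.0382,0],[-0.0053,0.0382,0],[0,0,0],[0,0,0],[0,0,0],[0,0,0]],"angular":[[0,0,0],[0,0,0],[0,0,0],[0,0,0],[0,0,0],[0,0,0],[0,0,0],[0,0,0],[0,0,0],[0,0,0],[0,0,0],[0,0,0],[0,0,0],[0,0,0],[0,0,-0.089],[0,0,-0.089],[0,0,0],[0,0,0]]}' 45;python3 go.py .62 .076 .18 99.6
cat > held.py <<'E'
from h import *
np.set_printoptions(precision=4,suppress=True)
t=r.read_state()['ee_pos']; zf=t[2]-.022
for n in('scene','side'):
    p=get_image(n); save(p,n+'5.png'); W=cloud(p); ok=p['z_map']>0
    d=np.hypot(W[...,0]-t[0],W[...,1]-t[1])
    f=W[ok&(d<.06)&(abs(W[...,2]-zf)<.012)]; print(n,'flange z pct',np.percentile(f[:,2],[10,50,90]),cv2.minEnclosingCircle(f[:,:2].astype(np.float32)*1000), f[:,:2].min(0)/2+f[:,:2].max(0)/2)
    u,v=proj(p,[.62,.076,.15]).astype(int); c=cv2.resize(p['frame'][v-60:v+60,u-50:u+50],(500,600)[:2] if 0 else (400,480),interpolation=cv2.INTER_CUBIC)
    I=c if n=='scene' else np.hstack([I,c])
cv2.imwrite('pics/held.png',I[:,:,::-1])
E
python3 held.py
```

```text
time_s: 12.35
ee_pos: [0.6192, 0.0759, 0.2191]
ee_rot: [0.259, -3.13, -0.0]
contact_force: [-0.0, 0.2, -1.7]
finger_gap: 0.0118
gripper_force: 45.0
shift [-0.0009 -0.      0.0391] turn about tool z -0.0023 psi 99.47 pos [0.6192 0.0759 0.2191] t 12.35 F [-0.   0.2 -1.7] gap 0.0118 grip 44.996970891952515 tilt [-7.e-04  0.e+00 -1.e+00]
scene flange z pct [0.1938 0.1964 0.1988] ((618.416748046875, 77.49713134765625), 41.292762756347656) [0.618  0.0768]
side flange z pct [0.1928 0.1954 0.1999] ((618.55859375, 73.81788635253906), 41.550392150878906) [0.6189 0.0751]
```

View pics/held.png

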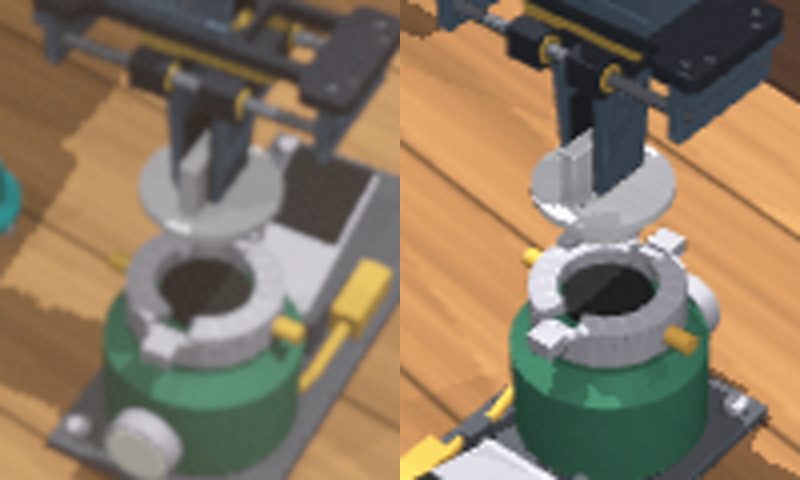

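Held view: cap upright in the jaws, centred over the collar (cap at (210,190) left crop, collar at (205,285)), bar in line with the square ears. Lowering.

```bash
python3 -m creep '{"claw":[-1,-1,-1,-1,-1,-1,-1,-1],"linear":[[-0.001,0,0.015],[0,0,0.015],[0,0,0.015],[0,0,0.003],[0,0,0.003],[0,0,0.003],[0,0,0.001],[0,0,0]],"angular":[[0,0,0],[0,0,0],[0,0,0],[0,0,0],[0,0,0],[0,0,0],[0,0,0],[0,0,0]]}'; python3 go.py .62 .076 .153 99.6
```

```text
time_s: 13.25
ee_pos: [0.6206, 0.0762, 0.1648]
ee_rot: [-0.262, 3.13, 0.0]
contact_force: [0.7, -0.9, -2.5]
finger_gap: 0.0118
gripper_force: 45.0
shift [ 0.0006 -0.0001  0.0118] turn about tool z -0.0005 psi 99.57 pos [0.6206 0.0762 0.1648] t 13.25 F [ 0.7 -0.9 -2.5] gap 0.0118 grip 44.99709963798523 tilt [ 7.e-04  2.e-04 -1.e+00]
```

```bash
python3 -m creep '{"claw":[-1,-1,-1,-1,-1,-1,-1],"linear":[[0,0,0.003],[0,0,0.003],[0,0,0.002],[0,0,0.002],[0,0,0.002],[0,0,0],[0,0,0]],"angular":[[0,0,0],[0,0,0],[0,0,0],[0,0,0],[0,0,0],[0,0,0],[0,0,0]]}'; python3 go.py .62 .076 .153 99.6
```

```text
time_s: 13.95
ee_pos: [0.6209, 0.0762, 0.1529]
ee_rot: [-0.262, 3.129, 0.0]
contact_force: [0.5, 0.1, 3.6]
finger_gap: 0.0119
gripper_force: 45.0
shift [ 0.0009 -0.0001 -0.0001] turn about tool z -0.0003 psi 99.58 pos [0.6209 0.0762 0.1529] t 13.95 F [0.5 0.1 3.6] gap 0.0119 grip 44.99970316886902 tilt [ 1.3e-03  2.0e-04 -1.0e+00]
```

```bash
python3 -m creep '{"claw":[-1,-1,-1,-1,-1],"linear":[[0,0,0],[0,0,0],[0,0,0],[0,0,0],[0,0,0]],"angular":[[0,0,0.1],[0,0,0.1],[0,0,0.1],[0,0,0.1],[0,0,0]]}'; python3 go.py .62 .076 .153 54.6;python3 -c "
from h import *;print(r.read_state()['wrist_torque'])"
```

```text
time_s: 14.45
ee_pos: [0.6207, 0.0761, 0.1528]
ee_rot: [0.365, 3.12, 0.0]
contact_force: [-0.2, -0.3, 4.6]
finger_gap: 0.0118
gripper_force: 45.0
shift [ 0.0006 -0.0003 -0.0002] turn about tool z 0.3851 psi 76.67 pos [0.6207 0.0761 0.1528] t 14.45 F [-0.2 -0.3  4.6] gap 0.0118 grip 45.00127136707306 tilt [ 8.e-04  0.e+00 -1.e+00]
[ 0.00479083 -0.04816398 -0.02145844]
```

Turning freely, no resistance.

```bash
python3 -m creep '{"claw":[-1,-1,-1,-1,-1,-1,-1],"linear":[[0,0,0],[0,0,0],[0,0,0],[0,0,0],[0,0,0],[0,0,0],[0,0,0]],"angular":[[0,0,0.1],[0,0,0.1],[0,0,0.1],[0,0,0.085],[0,0,0],[0,0,0],[0,0,0]]}'; python3 go.py .62 .076 .153 54.6;python3 - <<'E'
from h import *
print(r.read_state()['wrist_torque'])
for n in('scene','side'):
    p=get_image(n)
    u,v=proj(p,[.60,.076,.13]).astype(int); c=cv2.resize(p['frame'][v-60:v+60,u-50:u+50],(400,480),interpolation=cv2.INTER_CUBIC)
    I=c if n=='scene' else np.hstack([I,c])
cv2.imwrite('pics/end.png',I[:,:,::-1])
E
```

```text
time_s: 15.15
ee_pos: [0.6206, 0.0761, 0.1526]
ee_rot: [0.952, 2.993, 0.0]
contact_force: [0.1, 0.3, 4.3]
finger_gap: 0.012
gripper_force: 45.0
shift [ 0.0004 -0.0005 -0.0004] turn about tool z 0.0019 psi 54.71 pos [0.6206 0.0761 0.1526] t 15.15 F [0.1 0.3 4.3] gap 0.012 grip 44.999969601631165 tilt [ 5.e-04  1.e-04 -1.e+00]
[-0.09546924 -0.04064436 -0.03430139]
```

View pics/end.png

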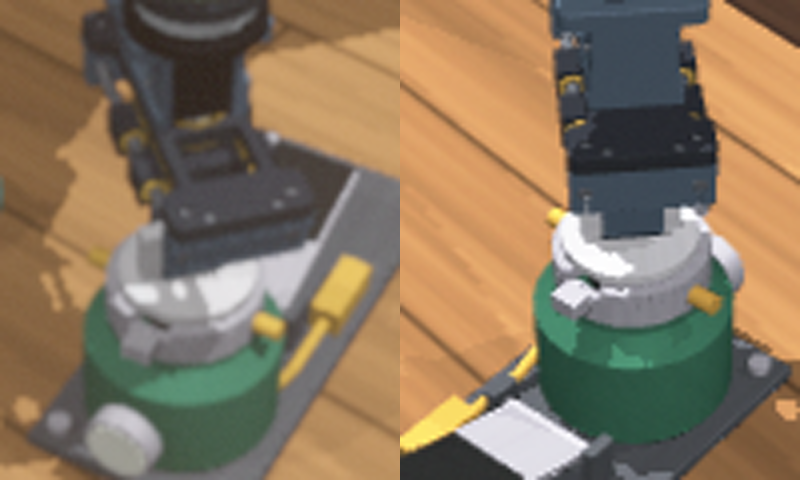

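The view shows the cap seated low in the collar (flange at (180,285) left, (635,245) right), the bar midway between the square and brass ears, and the pedal up.

```bash
python3 -c "
from station import workorder; print(workorder.job_done())"
```

```text
the job is handed in; nothing more can be done
None
```

The job is handed in, with no verdict returned: I pressed the pedal to its stop and it sprang back, then set the aluminium cap in the collar and turned it about 45° clockwise, short of the click, still gripped at 45 N.

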